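# Pack the chromatograph spares box against its sprung pusher

## Task

Pack the white cartridge and the amber glass jar into the blue carrier box next to the grey cassette that is already in it, so that all three stand upright, fully down on the box's floor, in one tight row between the tall end wall and the sprung metal pusher plate, the cartridge and cassette with their broad faces across the row. With the pusher at rest the room is too short for the row, so the last item has to force the pusher back on its way in. Be gentle with the glass jar (do not ram or drop it) and leave the bottle, the can and the wrench where they are.

Things in the scene. Friction and masses are not known exactly. Their poses are not given: they have to be found in the camera images.
- box: Open blue carrier box fixed to the bench. Origin: on the bench under the inside's middle; z up; the row runs along its y axis. Inside 54 wide in x (x -27 to +27); floor 6 thick, its top at z 6. Low side walls (4 thick, at x -31 to -27 and 27 to 31) rise to z 30, as does the low rear wall (y -81 to -76). Tall end wall 6 thick: inner face at y +70, outer at +76, top at z 86. No lips or covers.
- box_end (a point): Point on the inner face of the tall end wall, at floor level, mid width (y +70, z 6 in the box frame).
- pusher (a joint): Travel in m of the sprung pusher: 0 at rest, growing as it is pushed away from the end wall (to the box's -y), at most 0.030. The spring drives it to 0 with 2.6 N at 0, 3.9 N at 0.010, 6.5 N at 0.030. Its pinch can hold an item off the floor by friction, so press the last item fully down (up to about 12 N) before letting go. The three items in a row (30 + 46 + 36 long) leave it at 0.010.
- pusher_face (a point): Point at floor level, mid width, on the pusher's flat face that looks to the end wall; moves with it. At rest it is 102 from the end wall (y -32 in the box frame). The pusher is an aluminium plate 50 wide, 10 thick, standing 80 above the floor (top at z 86 in the box frame), edges slightly rounded; orange patch on its back.
- cassette: Grey plastic block with a green patch on top, 44 (x) by 30 (y) by 80 (z), about 0.22 kg, loose, starting upright in the box at some distance from the end wall, its x roughly along the box's x. Origin: centre of its underside. Grip it across the 44 (on the x faces) above the box's side walls. Broad faces: the 44 by 80 ones, at y +-15.
- cartridge: White plastic block with red patches, 44 (x) by 36 (y) by 80 (z), about 0.25 kg, standing on the bench. Origin: centre of its underside. Broad faces: the 44 by 80 ones, at y +-18.
- jar: Amber glass jar with paper label and black cap, about 0.25 kg, standing on the bench. 46 diameter up to z 64, then the cap, 43 diameter, up to z 80. Origin: centre of its underside. Fragile: set it down and bring it against other things slowly (about 20 mm/s), never with over 60 N.
- bottle: Bystander: small clear bottle with blue cap, 40 diameter, 85 tall, upright. Origin: centre of its underside.
- can: Bystander: aluminium can, 64 diameter, 100 tall, upright. Origin: centre of its underside.
- wrench: Bystander: steel wrench, 160 long, lying flat on the bench along its x axis.

How it is judged (in metres and radians):
At the end, for the whole second after the job is handed in: Cassette, cartridge and jar stand at rest in one row in the box: feet within 3 mm of its floor, tilt under 0.06 rad, within 8 mm of its middle line, between end wall and pusher, the blocks square within 0.12 rad; pusher travel 8 to 13.5 mm (a tight row gives 10) (value of joint pusher between 0.008 and 0.0135 m and angle between the x axis of each of cassette, cartridge and the x axis of box, either way round below 0.12 rad and x of cassette in the frame of box between -0.008 and 0.008 m and y of cassette in the frame of box between -0.04 and 0.068 m and z of cassette in the frame of box between 0.003 and 0.009 m and angle between each of cassette, cartridge, jar's own z axis and vertical below 0.06 rad and linear speed of each of cassette, cartridge, jar below 0.02 m/s and x of cartridge in the frame of box between -0.008 and 0.008 m and y of cartridge in the frame of box between -0.04 and 0.068 m and z of cartridge in the frame of box between 0.003 and 0.009 m and x of jar in the frame of box between -0.008 and 0.008 m and y of jar in the frame of box between -0.04 and 0.068 m and z of jar in the frame of box between 0.003 and 0.009 m); the robot touches nothing.
It fails at once if a bystander is moved more than 20 mm (distance of any of bottle, can, wrench from where it was at the start of the episode above 0.02 m).
It fails at once if the glass jar is rammed or dropped: more than 60 N between it and the box, the cassette or the cartridge (contact force between jar and box above 60 N or contact force between jar and cassette above 60 N or contact force between jar and cartridge above 60 N).
It also fails if it takes over 67 s, if anything falls off the work surface, if the arm or the gripper's body presses on something with over 40 N, if the wrist force passes 120 N, or if a joint passes its speed limit or range.

## Robot

A 6-joint arm with a two-finger parallel gripper is mounted at the origin on the work surface. World frame = base frame: x ahead of the robot, y to its left, z up, the work surface at z = 0. Lengths are in mm, angles in rad, forces in N, time in s.
With the tool pointing down it reaches from about 400 to 825 mm from the base axis. Payload 7 kg.
Tool frame: the origin (TCP) lies midway between the tips of the shut fingers; the grasp point (between the pads) lies grasp_offset behind it (grasp_offset is the distance from the TCP to the grasp point, in mm); z points along the fingers, y is the line along which they close (so a half turn about z gives the same grasp; the last joint's range is limited). The gripper opens to 88 mm and grips with 3 to 60 N. Pads are 19 mm wide; open, the fingers measure 130 mm over their backs; the gripper's body (78 mm by 193 mm) begins 47 mm behind the grasp point.
Start: joints at [1.548, 0.359, 0.012, 0, -1.224, -0.288], TCP at [206.437, 642.634, 226.561] pointing down, gripper open.
Joint ranges: [-3.07, 3.07], [-1.43, 2.12], [-1.02, 1.25], [-3.03, 1.67], [-3.05, -0], [-3.03, 3.03]. Speed limits (rad/s): [2.39, 2.39, 3.01, 3.14, 3.14, 3.14].

## Interface

Orientations are given as a unit quaternion [w, x, y, z].
In Python, from plant import reach, line_to, set_joints, gripper_to, hold, solve_ik, get_obs, get_image, get_calibration, PlanningError, close_job, grasp_offset gives the robot as it stands. Calls block until the motion is done:
- reach(position, orientation): joint-space move of the TCP to a pose.
- line_to(position, orientation=None, rate=150): straight line of the TCP; orientation=None keeps the orientation; rate is the mean speed in mm/s.
- set_joints(angles): joint-space move.
- gripper_to(opening): finger opening in mm; the grip force is fixed at half the most; returns when the fingers have stopped.
- hold(seconds).
- solve_ik(position, orientation): joint angles nearest the present ones, or None.
- get_obs(): the state.
- get_image(name): name is "side" or "top" or "wrist"; returns (picture, depth): 384x512x3 uint8, red, green, blue; 384x512 float32, mm along the optical axis (not along the pixel's ray), 0 where there is no reading.
- get_calibration(name): a dict with "K" (3x3 intrinsics, pixels), "world_to_cam" (4x4, takes a point from world to camera coordinates). Camera axes: x right, y up, looking along -z (the intrinsics and any distortion apply to the point x, -y, -z); pixel columns grow to the right and rows downward; lengths in mm; the calibration is good to about 2 mm. A picture is of the moment at which its call begins: read the wrist's pose just before it. get_calibration takes no time and is no camera call; for the wrist camera it gives the pose at the moment of the call.
A pose or a line that the arm cannot do raises PlanningError and nothing moves.
- close_job(): hands the job in; it is judged then, once.
The state is a dict: "time_s": time; "joints": joint angles; "dq": joint speeds; "joint_torque": joint torques, N m; "tcp_pos": TCP position; "ee_rot": TCP orientation; "force": force on the tool from outside, world axes, zero at the start; "moment": the same for the moment, N m; "grip_width": finger opening in mm; "grip_force": force on a finger pad.
Only numpy, scipy, OpenCV 4.12 (cv2) and the standard library are available. Lean on these libraries where they do the work, as an engineer would, in place of code of your own. Each camera call takes 0.05 s, during which the arm holds its last target. There are 200 camera calls.

## Working session

There is one attempt and no reset: what is moved stays moved. The work goes in short steps, each a Python script; the robot and the scene stay as the last script left them, time stands still between calls to the robot, and variables do not carry over. Pictures are saved under pics/ and viewed, at most 11 in all, crops included, and the job is handed in when it is done.

```bash
ls; mkdir -p pics; python3 - <<'E'
from plant import *
import cv2,numpy as np
o=get_obs();print(o,grasp_offset)
for n in("side","top"):
    im,d=get_image(n);cv2.imwrite(f"pics/{n}0.png",im[:,:,::-1]);np.save(f"pics/{n}0.npy",d)
    c=get_calibration(n);print(n,c)
E
```

```text
pics
{'time_s': 0.0, 'joints': array([ 1.54810839e+00,  3.59373007e-01,  1.10433642e-02, -3.35516224e-04,
       -1.22410188e+00, -2.88102892e-01]), 'dq': array([-0.00017772,  0.00174603, -0.00198101, -0.00045833,  0.00065191,
       -0.00221959]), 'joint_torque': array([-4.82042105e-04, -5.82721674e+01,  2.93047446e+01,  6.99722752e+00,
        6.70033711e-03, -1.58403782e-04]), 'tcp_pos': array([206.30224112, 642.17820482, 225.62755994]), 'ee_rot': array([ 8.31277148e-04,  9.87941223e-01, -1.54827152e-01, -4.81603062e-05]), 'force': array([-0.35568433,  0.14041226,  0.32530135]), 'moment': array([-0.02498941,  0.00240917,  0.02968524]), 'grip_force': 0.0, 'grip_width': 87.73253893170396} 18.8
side {'K': array([[352.94940847,   0.        , 257.37579763],
       [  0.        , 352.94940847, 188.41728344],
       [  0.        ,   0.        ,   1.        ]]), 'world_to_cam': array([[-9.62317773e-01, -2.71220879e-01,  1.95892430e-02,
         5.52294167e+02],
       [ 1.87799076e-01, -6.10771862e-01,  7.69213390e-01,
        -1.90330404e+02],
       [-1.96662173e-01,  7.43906559e-01,  6.38691648e-01,
        -6.86390227e+02],
       [ 0.00000000e+00,  0.00000000e+00,  0.00000000e+00,
         1.00000000e+00]])}
top {'K': array([[355.72795144,   0.        , 255.76002936],
       [  0.        , 355.72795144, 187.11713251],
       [  0.        ,   0.        ,   1.        ]]), 'world_to_cam': array([[ 3.77116856e-03, -9.99992717e-01, -5.87135905e-04,
        -7.15352987e+01],
       [ 9.87096851e-01,  3.62854443e-03,  1.60083228e-01,
        -5.96620483e+02],
       [-1.60079932e-01, -1.18326084e-03,  9.87103346e-01,
        -7.75096188e+02],
       [ 0.00000000e+00,  0.00000000e+00,  0.00000000e+00,
         1.00000000e+00]])}
```

View pics/top0.png

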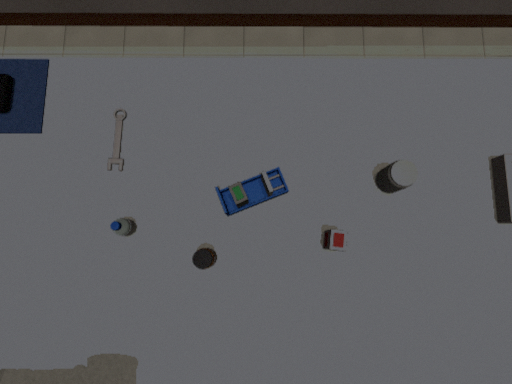

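View pics/side0.png

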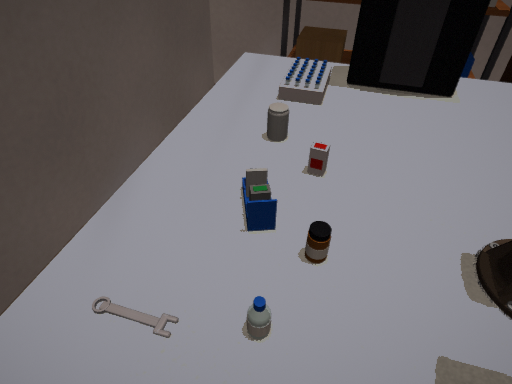

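The top view shows the box at (252,192), tall wall on its left (225,200), the cassette at (238,194), the pusher at (267,182), the jar at (204,258) and the cartridge at (338,240). The bottle is at (121,227), the can at (395,178) and the wrench at (118,140). I'll enlarge a crop.

```bash
cat >h.py <<'E'
from plant import *
import cv2,numpy as np
from scipy.spatial.transform import Rotation as R
def ray(cal,u,v,z):
    """intersect pixel (u,v) with the world plane z"""
    K=cal["K"];T=cal["world_to_cam"]
    d=np.linalg.inv(K)@[u,v,1];d=d*[1,-1,-1]
    w=T[:3,:3].T@d;c=-T[:3,:3].T@T[:3,3]
    return c+w*(z-c[2])/w[2]
def quat(a):
    """tool down, closing line (tool y) at angle a from world x"""
    y=np.array([np.cos(a),np.sin(a),0]);z=np.array([0,0,-1.]);x=np.cross(y,z)
    q=R.from_matrix(np.c_[x,y,z]).as_quat();return q[[3,0,1,2]]
def snap(n,f,crop=None,s=1):
    c=get_calibration(n);im,d=get_image(n);np.savez("pics/"+f,d=d,im=im,K=c["K"],T=c["world_to_cam"])
    show(im,f,crop,s);return im,d,c
def show(im,f,crop=None,s=1,gain=1):
    if crop: im=im[crop[1]:crop[3],crop[0]:crop[2]]
    im=np.clip(im*float(gain),0,255).astype(np.uint8)
    cv2.imwrite("pics/%s.png"%f,cv2.resize(im[:,:,::-1],None,fx=s,fy=s,interpolation=cv2.INTER_CUBIC))
E
python3 - <<'E'
from h import *
im=cv2.imread("pics/top0.png")[:,:,::-1]
show(im,"topcrop",(190,160,350,275),5,1.8)
cal=get_calibration("top")
for n,u,v,z in[("jar",204,258,80),("cart",338,240,80),("cass",238,194,86),("can",402,174,100),("bot",116,226,85),("pusher",267,182,86)]:print(n,ray(cal,u,v,z).round())
E
```

```text
jar [437.  42.  80.]
cart [ 476. -248.   80.]
cass [575. -30.  86.]
can [ 619. -388.  100.]
bot [504. 234.  85.]
pusher [602. -94.  86.]
```

View pics/topcrop.png

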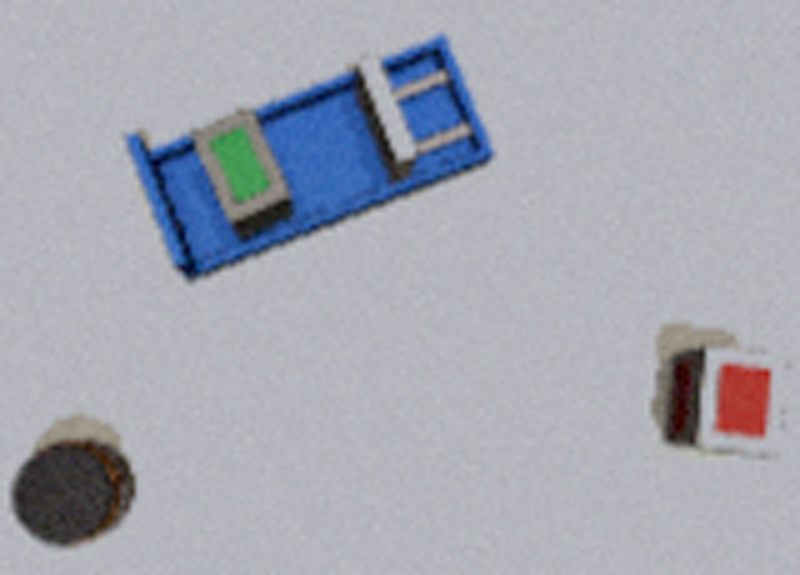

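```bash
python3 - <<'E'
from h import *
cal=get_calibration("top")
P=lambda u,v,z:ray(cal,190+u/5,160+v/5,z)
rl=P(443,38,30);rr=P(490,157,30);print("rear",rl,rr,np.linalg.norm(rl-rr))
wl=P(128,138,86);wr=P(185,272,86);print("wall",wl,wr,np.linalg.norm(wl-wr))
c=np.array([P(*p,86) for p in[(194,132),(250,110),(291,187),(235,222)]]);print("cass",c,c.mean(0))
j=P(65,493,80);k=np.array([P(*p,80) for p in[(707,348),(780,350),(780,457),(700,447)]]);print(j,k)
a=np.radians(24)
for p in [(575,-30,300)]:
  for aa in(a,a+np.pi,a-np.pi):print(solve_ik(p,quat(aa)))
E
```

```text
rear [ 647.19475838 -123.62039828   30.        ] [ 589.84641825 -145.43543333   30.        ] 61.35737827908953
wall [589.32276175  19.21071925  86.        ] [530.2749499   -6.92184055  86.        ] 64.57208968688863
cass [[592.11169491  -9.86067202  86.        ]
 [602.06126554 -34.46890615  86.        ]
 [567.79438163 -52.84615049  86.        ]
 [552.25560538 -28.4435424   86.        ]] [578.55573687 -31.40481776  86.        ]
[435.37217355  43.65101343  80.        ] [[ 498.46549337 -234.63284459   80.        ]
 [ 497.71801055 -266.43046775   80.        ]
 [ 451.79537895 -264.73929202   80.        ]
 [ 455.91966206 -230.32031362   80.        ]]
[ 0.28747566  0.15653649 -0.09414671  0.         -1.32011313 -3.01018929]
[ 0.28747566  0.15653649 -0.09414671  0.         -1.32011313  0.13140336]
[ 0.28747566  0.15653649 -0.09414671  0.         -1.32011313  0.13140336]
```

```bash
python3 - <<'E'
from h import *
reach((578,-45,300),quat(np.radians(22.6+180)))
hold(.2)
im,d,c=snap("wrist","w1",None,1.5)
T=c["world_to_cam"];print(-T[:3,:3].T@T[:3,3],T[:3,:3],c["K"],get_obs()["time_s"],get_obs()["tcp_pos"])
E
```

```text
[ 605.37956386 -108.83920429  457.92186005] [[-0.92278548 -0.38531267 -0.00104845]
 [ 0.37234234 -0.89101614 -0.25971412]
 [ 0.09913696 -0.2400508   0.96568498]] [[286.75564095   0.         253.92496072]
 [  0.         286.75564095 194.69477728]
 [  0.           0.           1.        ]] 3.1167 [578.06741445 -44.62024229 299.94195668]
```

View pics/w1.png

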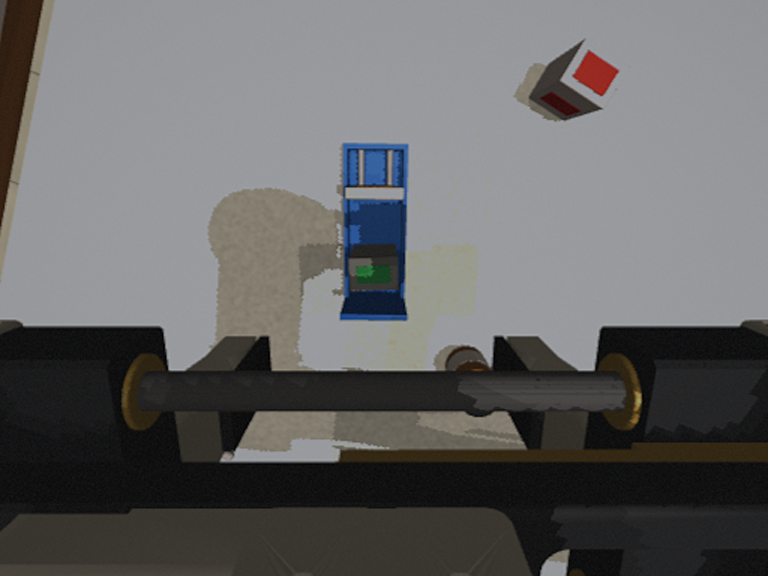

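The wrist view shows the box nearly square to the image, between (343,143) and (408,320). The cassette is at (374,270), the pusher at (374,193) and the cartridge at (590,75). I'll enlarge both.

```bash
python3 - <<'E'
from h import *
im=np.load("pics/w1.npz")["im"]
r=lambda x,s:cv2.resize(np.clip(x*2.2,0,255).astype(np.uint8)[:,:,::-1],None,fx=s,fy=s,interpolation=cv2.INTER_CUBIC)
A=r(im[90:220,222:282],4.5);B=r(im[20:85,340:420],6)
M=np.zeros((585,270+480,3),np.uint8);M[:A.shape[0],:270]=A;M[:390,270:]=B
cv2.imwrite("pics/m1.png",M)
E
```

```text
(no output)
```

View pics/m1.png

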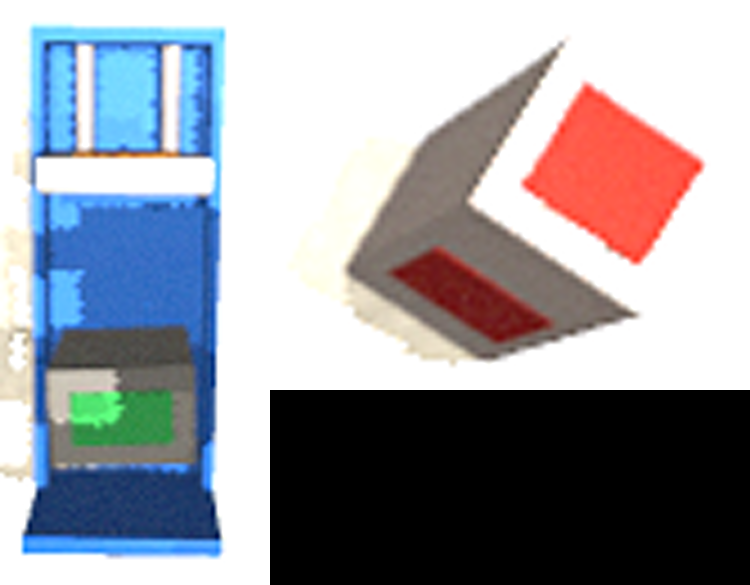

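```bash
cat >>h.py <<'E'
E
python3 - <<'E'
from h import *
f=np.load("pics/w1.npz");cal=dict(K=f["K"],world_to_cam=f["T"])
P=lambda u,v,z:ray(cal,222+(u-1.75)/4.5,90+(v-1.75)/4.5,z)[:2]
Q=lambda u,v,z:ray(cal,340+(u-270-2.5)/6,20+(v-2.5)/6,z)[:2]
ang=lambda v:np.degrees(np.arctan2(v[1],v[0]))
for n,a,b in[("rear",P(32,28,30),P(223,29,30)),("wall out",P(23,553,86),P(221,554,86)),("wall in",P(23,537,86),P(221,537,86)),("push back",P(36,157,86),P(214,158,86)),("push front",P(36,192,86),P(214,193,86)),
 ("cas1",P(48,368,86),P(194,367,86)),("cas2",P(48,465,86),P(194,463,86)),
 ("carE1",Q(565,40,80),Q(470,202,80)),("carE2",Q(470,202,80),Q(637,315,80)),("pat1",Q(585,84,80),Q(703,164,80)),("pat2",Q(523,183,80),Q(638,266,80)),("pat3",Q(585,84,80),Q(523,183,80)),("pat4",Q(703,164,80),Q(638,266,80)),
 ("bot",Q(347,270,0),Q(490,358,0))]:
  print(n,a.round(1),b.round(1),"mid",((a+b)/2).round(1),"len",np.linalg.norm(b-a).round(1),"ang",ang(b-a).round(1))
E
```

```text
rear [ 650.1 -122.3] [ 594.6 -145.2] mid [ 622.4 -133.8] len 60.0 ang -157.6
wall out [591.8  21.2] [536.2  -1.7] mid [564.    9.7] len 60.1 ang -157.6
wall in [593.6  16.4] [538.4  -6.7] mid [566.    4.9] len 59.9 ang -157.3
push back [630.8 -89.1] [ 584.7 -108.1] mid [607.7 -98.6] len 49.9 ang -157.6
push front [627.3 -80.2] [580.8 -99.3] mid [604.1 -89.7] len 50.2 ang -157.6
cas1 [605.7 -34.7] [566.4 -51.4] mid [586.1 -43. ] len 42.6 ang -156.9
cas2 [594.9  -7.4] [555.  -24.8] mid [575.  -16.1] len 43.5 ang -156.5
carE1 [ 499.2 -265.8] [ 502.3 -232.9] mid [ 500.8 -249.4] len 33.0 ang 84.6
carE2 [ 502.3 -232.9] [ 460.7 -227.5] mid [ 481.5 -230.2] len 42.0 ang 172.5
pat1 [ 491.7 -260.5] [ 462.8 -257. ] mid [ 477.2 -258.7] len 29.1 ang 173.1
pat2 [ 494.2 -240.1] [ 465.2 -235.6] mid [ 479.7 -237.8] len 29.4 ang 171.2
pat3 [ 491.7 -260.5] [ 494.2 -240.1] mid [ 493.  -250.3] len 20.5 ang 82.9
pat4 [ 462.8 -257. ] [ 465.2 -235.6] mid [ 464.  -246.3] len 21.5 ang 83.5
bot [ 501.  -234.1] [ 458.7 -229.9] mid [ 479.9 -232. ] len 42.4 ang 174.3
```

```bash
cat >>h.py <<'E'
A=np.radians(22.4);O=np.array([592.2,-59.8])
U=np.array([np.cos(A),np.sin(A)]);V=np.array([-U[1],U[0]])
QB=quat(A+np.pi)
def B(x,y,z): return np.r_[O+x*U+y*V,z]
def box(p): return np.r_[(p[:2]-O)@U,(p[:2]-O)@V,p[2]].round(1)
def st(t=""):
    o=get_obs();f=o["force"];print(t,"t%.1f"%o["time_s"],"box",box(o["tcp_pos"]),"F",np.r_[f[:2]@U,f[:2]@V,f[2]].round(1),"w%.1f"%o["grip_width"],"g%.0f"%o["grip_force"])
E
python3 - <<'E'
from h import *
reach(B(0,32.4,110),QB)
line_to(B(0,32.4,38));st("down")
gripper_to(40);st("grip")
line_to(B(0,50,38),rate=50);st()
line_to(B(0,57,38),rate=25);st("wall")
gripper_to(70);st("open")
line_to(B(0,55,150),rate=200)
reach([438,50,250],quat(np.radians(0+180)))
hold(.1);snap("wrist","w2",None,1.5);st()
E
```

```text
down t4.5 box [ 1.1 32.1 39.3] F [1.1 0.3 0.8] w87.7 g0
grip t5.3 box [-0.  32.4 38. ] F [0.3 0.1 0.8] w44.4 g30
 t5.8 box [ 0.  50.7 38. ] F [-0.5  1.3  0.9] w44.2 g30
wall t6.2 box [-0.5 55.5 38. ] F [ -0.5 -11.3  -0.5] w43.5 g30
open t6.9 box [ 0.  57.1 38. ] F [ 0.3 -0.2 -0.9] w70.1 g0
 t8.5 box [-100.6  159.9  248.6] F [ 0.  -0.6  0.1] w70.2 g0
```

View pics/w2.png

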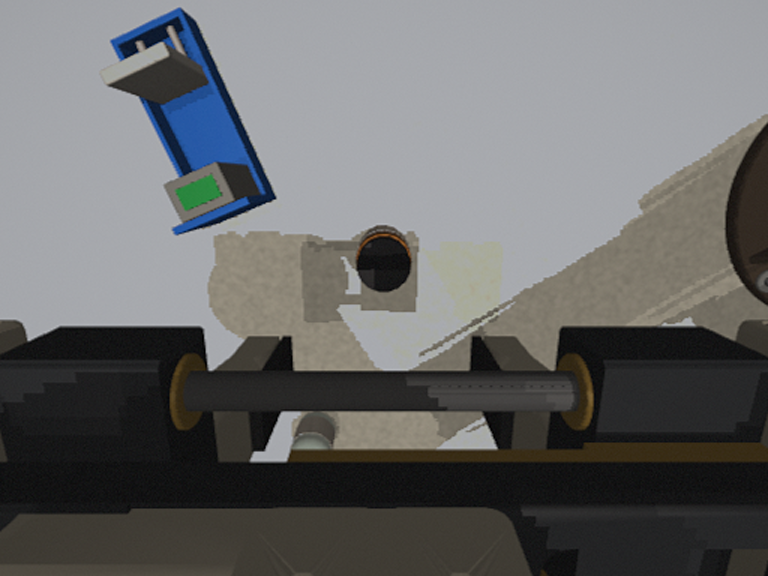

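The cassette now sits against the tall wall, with the jar cap a circle centred at (383,263). Next I compute the jar centre, grip it and set it in.

```bash
python3 - <<'E'
from h import *
f=np.load("pics/w2.npz");cal=dict(K=f["K"],world_to_cam=f["T"])
c=ray(cal,383/1.5,263.5/1.5,80);print(c,np.linalg.norm(ray(cal,356/1.5,263/1.5,80)-ray(cal,411/1.5,263/1.5,80)))
assert np.linalg.norm(c[:2]-[437,42])<12
q=quat(np.pi);x,y=c[:2]
gripper_to(88)
reach([x,y,110],q);line_to([x,y,29],rate=120);st("down")
gripper_to(40);hold(.1);o=get_obs();print(o["tcp_pos"],o["grip_width"],o["grip_force"],o["time_s"])
line_to([x,y,150],rate=150)
reach(B(0,8,140),QB);hold(.2);st("above")
snap("wrist","w3",None,1.5)
E
```

```text
[436.9178812   45.01007266  80.        ] 42.4877805851779
down t10.5 box [-102.7  156.2   29.9] F [-0.2  1.   0.6] w87.6 g0
[436.80814329  44.9503276   29.01206794] 45.3877672770787 30.000337064266205 11.3667
above t13.3 box [ -0.2   8.8 140.2] F [-0.1  0.4 -1.6] w45.5 g30
```

View pics/w3.png

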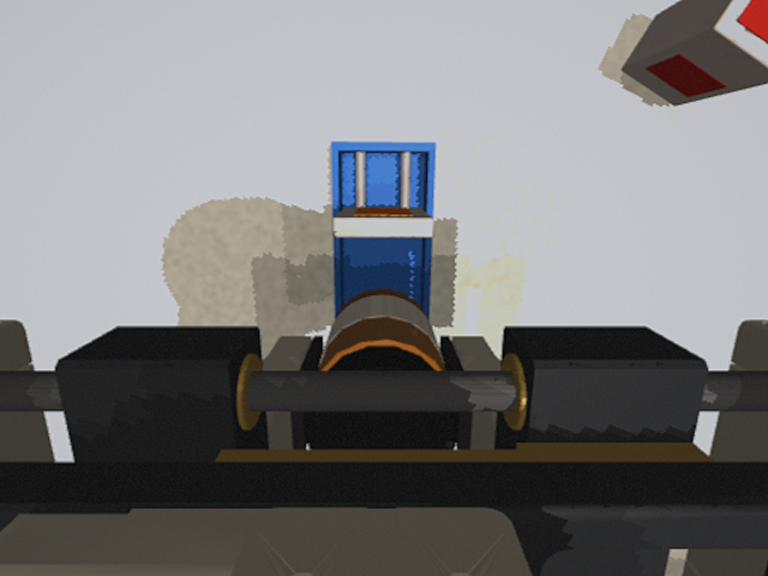

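The jar is held upright and centred, and the box floor is free between the cassette and the pusher at (383,227). Next I lower it slowly.

```bash
python3 - <<'E'
from h import *
line_to(B(0,4,110));line_to(B(0,4,50),rate=80);st("in")
line_to(B(0,4,36.2),rate=20);st("near floor")
y=12.
line_to(B(0,y,36.2),rate=20);st()
for y in np.arange(13,20.1,1):
    line_to(B(0,y,36.2),rate=12)
    o=get_obs();fy=o["force"][:2]@V
    if fy<-3: break
st("touch")
for z in np.arange(35.7,32.5,-.5):
    line_to(B(0,y,z),rate=10)
    if get_obs()["force"][2]>3: break
st("floor")
gripper_to(60);hold(.2);st("open")
line_to(B(0,y,125),rate=200)
c=np.array([478.5,-248.2]);q=quat(np.radians(-7.5+180))
gripper_to(88)
reach(np.r_[c,250],q);hold(.1)
snap("wrist","w4",None,1.5);st();print(get_obs()["tcp_pos"])
E
```

```text
in t14.6 box [ 0.4  3.9 50.4] F [ 0.1  0.3 -2.3] w45.5 g30
near floor t15.4 box [ 0.1  4.  36.2] F [ 0. -0. -2.] w45.6 g30
 t16.0 box [ 0.1 12.2 36.3] F [ 0.5  1.3 -2. ] w45.4 g30
touch t17.2 box [ 0.  16.1 36.3] F [-0.3 -6.2 -4.4] w45.5 g30
floor t18.5 box [ 0.4 16.1 35. ] F [-2.9 -5.   6.7] w45.5 g30
open t19.2 box [ 0.  17.  33.6] F [ 0.2 -0.7  0.5] w60.2 g0
 t21.7 box [-176.2 -130.1  248.9] F [-0.9  0.5  0.6] w87.7 g0
[ 478.87901146 -247.21678719  248.9226306 ]
```

View pics/w4.png

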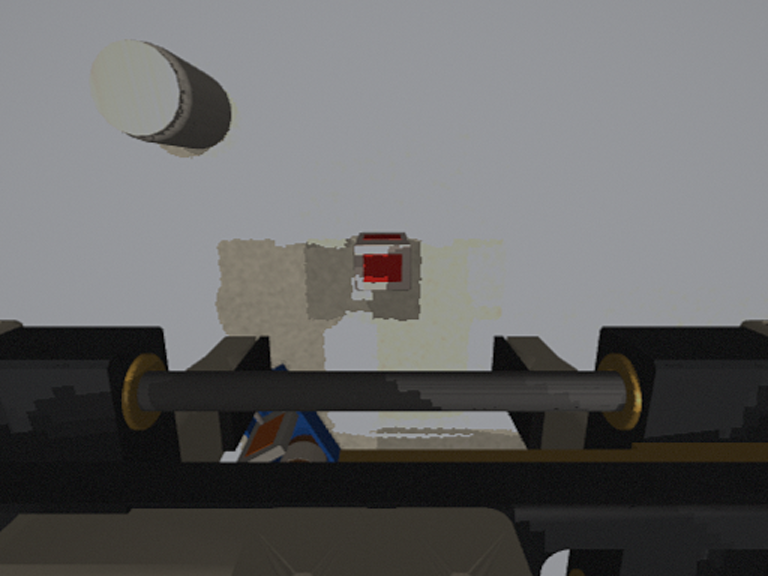

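The cartridge is square in the view with its patch at (383,268). Next I grip it, lift it and check the tilted poses.

```bash
cat >>h.py <<'E'
H=28.
def pose(yp,zp,th,s=0.):
    """TCP pose: point on the cartridge's -y face, s above its lower edge, at box (yp,zp); top tilted th to box -y"""
    y,z=18.,H-s   # TCP relative to that point, upright
    c,n=np.cos(th),np.sin(th)
    rot=R.from_rotvec(th*np.r_[U,0])*R.from_quat(np.r_[QB[1:],QB[0]])
    q=rot.as_quat()[[3,0,1,2]]
    return B(0,yp+c*y-n*z,zp+n*y+c*z),q
E
python3 - <<'E'
from h import *
f=np.load("pics/w4.npz");cal=dict(K=f["K"],world_to_cam=f["T"])
c=ray(cal,383/1.5,268/1.5,80)[:2]
e=np.array([ray(cal,u/1.5,v/1.5,80)[:2] for u,v in[(353,291),(411,291)]]);print(c,e,e.mean(0))
c=(c+[478.5,-248.2])/2;print(c)
q=quat(np.radians(-7.5+180))
reach(np.r_[c,110],q);line_to(np.r_[c,H],rate=120)
gripper_to(38);hold(.1);st("grip");print(get_obs()["tcp_pos"])
line_to(np.r_[c,190],rate=150)
th=np.radians(22)
for yp,zp,t,s in[(-26.2,120,th,0),(-26.2,79,th,0),(-43,79,th,0),(-48,78.5,0,0),(-48,8,0,0),(-40,6,0,0)]:
    print(solve_ik(*pose(yp,zp,t,s)) is not None,pose(yp,zp,t,s)[0].round())
reach(*pose(-26.2,120,th));hold(.2);st("above")
snap("wrist","w5",None,1.5);snap("top","t5",(190,130,350,245),5)
E
```

```text
[ 477.53368714 -247.84249888] [[ 503.27939948 -232.56634394]
 [ 458.03460356 -226.69905237]] [ 480.65700152 -229.63269815]
[ 478.01684357 -248.02124944]
grip t24.0 box [-177.3 -130.5   28. ] F [-0.3 -0.   0.9] w43.6 g30
[ 477.96354067 -248.01333962   28.01288336]
True [600. -78. 153.]
True [600. -78. 112.]
True [606. -94. 112.]
True [604. -88. 106.]
True [604. -88.  36.]
True [601. -80.  34.]
above t26.3 box [ -0.6 -20.4 153.4] F [ 0.2 -1.3 -2.6] w43.7 g30
```

View pics/w5.png

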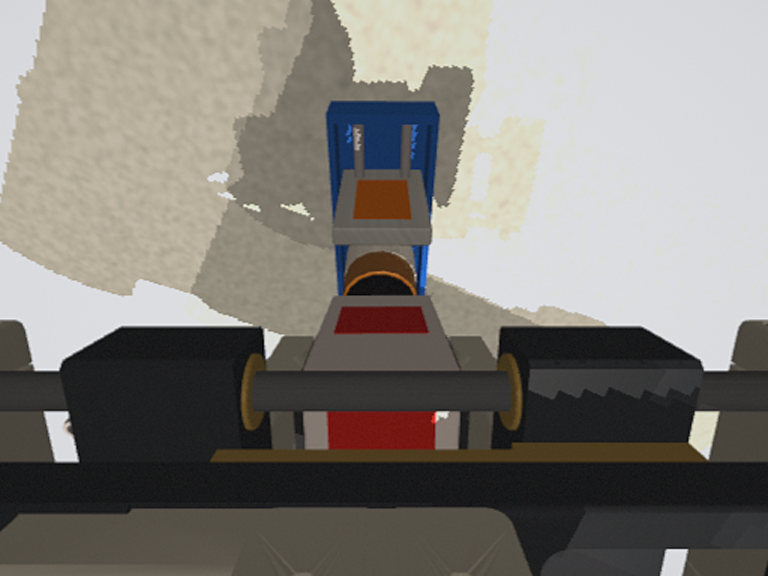

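The cartridge is held tilted, with its lower edge at row 296. The pusher's top plate lies between rows 230 and 243, and the jar cap shows at (380,285). I'll check these against the model before inserting.

```bash
python3 - <<'E'
from h import *
f=np.load("pics/w5.npz");cal=dict(K=f["K"],world_to_cam=f["T"])
for n,u,v,z in[("edge",380,296,120),("pushF",383,244,86),("pushB",383,230,86),("jar cap near",380,273,86)]:print(n,box(ray(cal,u/1.5,v/1.5,z)))
E
```

```text
edge [  0.4 -26.  120. ]
pushF [ -1.1 -33.   86. ]
pushB [ -1. -41.  86.]
jar cap near [  0.5 -15.3  86. ]
```

The measured positions match the model (lower edge −26.0, pusher −33, jar about −7 at z 70), so I insert.

```bash
python3 - <<'E'
from h import *
th=np.radians(22)
line_to(*pose(-26.2,90,th),rate=100);st("hover")
line_to(*pose(-26.2,79,th),rate=25);st("in 7")
line_to(*pose(-34,79,th),rate=30);st("push a")
line_to(*pose(-44,79,th),rate=30);st("push b")
# contact point on the face: 7.5 above the lower edge
c0=np.array([-44-7*np.tan(th),86.])
for t in np.radians([16,10,5,0]):
    line_to(*pose(c0[0],c0[1]-.5,t,7.5),rate=40);st("th%.0f"%np.degrees(t))
hold(.1);snap("wrist","w6",(200,60,312,250),3);snap("top","t6",(210,140,300,215),8)
a=cv2.imread("pics/w6.png");b=cv2.imread("pics/t6.png");b=cv2.resize(b,(460,383))
M=np.zeros((570,800,3),np.uint8);M[:a.shape[0],:336]=a;M[:383,340:]=b;cv2.imwrite("pics/m6.png",np.clip(M*1.6,0,255).astype(np.uint8))
E
```

```text
hover t26.8 box [ -0.3 -20.  122.2] F [ 0.1  0.4 -2.7] w44.0 g30
in 7 t27.4 box [ -0.  -20.  111.7] F [-0.9  0.2 -1.7] w44.0 g30
push a t27.8 box [ 1.000e-01 -2.760e+01  1.118e+02] F [ 1.   4.1 -0.5] w43.7 g30
push b t28.3 box [  0.  -37.8 111.8] F [0.7 4.9 0.5] w43.9 g30
th16 t28.6 box [ 1.000e-01 -3.380e+01  1.104e+02] F [ 1.9  4.2 -1. ] w43.4 g30
th10 t28.8 box [ 1.000e-01 -3.110e+01  1.088e+02] F [ 0.3  3.8 -2.1] w43.9 g30
th5 t29.1 box [ 1.000e-01 -2.930e+01  1.073e+02] F [ 1.1  4.7 -4. ] w43.8 g30
th0 t29.3 box [-1.000e-01 -2.760e+01  1.056e+02] F [ 1.3  4.4 -3.7] w43.8 g30
```

View pics/m6.png

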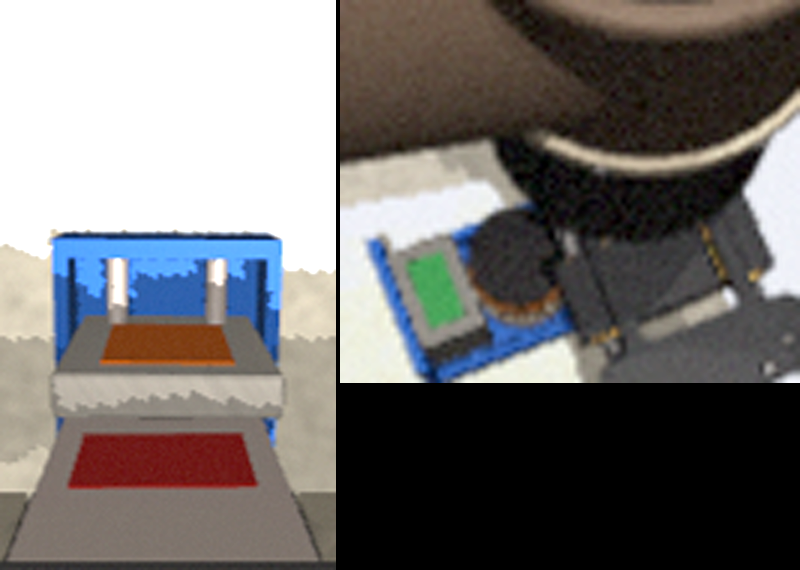

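The pusher is forced back and the cartridge's lower end is in front of it. Next I lower it under a force guard.

```bash
cat > low.py <<'E'
from h import *
y0=-46.8
z=78.
while z>8.5:
    z=max(z-5,8.)
    line_to(*pose(y0,z,0),rate=30)
    f=get_obs()["force"][2]
    if f>7: print("stop",z);break
st("low %.1f"%z)
if z<=8.5:
    for y in np.arange(y0+1,-36,1):
        line_to(*pose(y,8.,0),rate=12)
        fy=get_obs()["force"][:2]@V
        if fy<-3: break
    st("against jar %.1f"%y)
    for z in np.arange(7.5,0,-.5):
        line_to(*pose(y,z,0),rate=10)
        if get_obs()["force"][2]>8: break
    hold(.2);st("pressed %.1f"%z)
E
python3 low.py
```

```text
low 8.0 t34.0 box [ -0.1 -28.7  35.6] F [ 1.8  5.2 -4.9] w44.0 g30
against jar -39.8 t35.7 box [  0.1 -23.1  36.2] F [-1.8 -4.9 -6.6] w43.9 g30
pressed 3.5 t38.2 box [  1.4 -23.1  34. ] F [-4.3 -2.9 12.2] w44.1 g30
```

```bash
python3 - <<'E'
from h import *
line_to(*pose(-40.5,5.,0),rate=20);hold(.1);st("eased")
gripper_to(64);hold(.2);st("open")
p=get_obs()["tcp_pos"];line_to(np.r_[p[:2],130],rate=150)
reach(B(0,30,280),QB);hold(.3)
im,d,c=snap("wrist","w7",(205,60,305,255),3)
a=cv2.imread("pics/w7.png")
reach([430,200,330],QB)
im,d,c=snap("top","t7",(215,155,295,215),8);b=cv2.resize(cv2.imread("pics/t7.png"),(480,360));st()
M=np.zeros((590,800,3),np.uint8);M[:585,:300]=a;M[:360,310:790]=b;cv2.imwrite("pics/m7.png",np.clip(M*1.7,0,255).astype(np.uint8))
E
```

```text
eased t38.5 box [  1.2 -23.1  34. ] F [-1.  -3.4  6.8] w43.8 g30
open t39.3 box [ -0.  -22.5  33. ] F [0.4 0.1 0.3] w64.0 g0
 t42.3 box [-50.7 301.3 329.6] F [-0.4  0.2  0.5] w63.9 g0
```

View pics/m7.png

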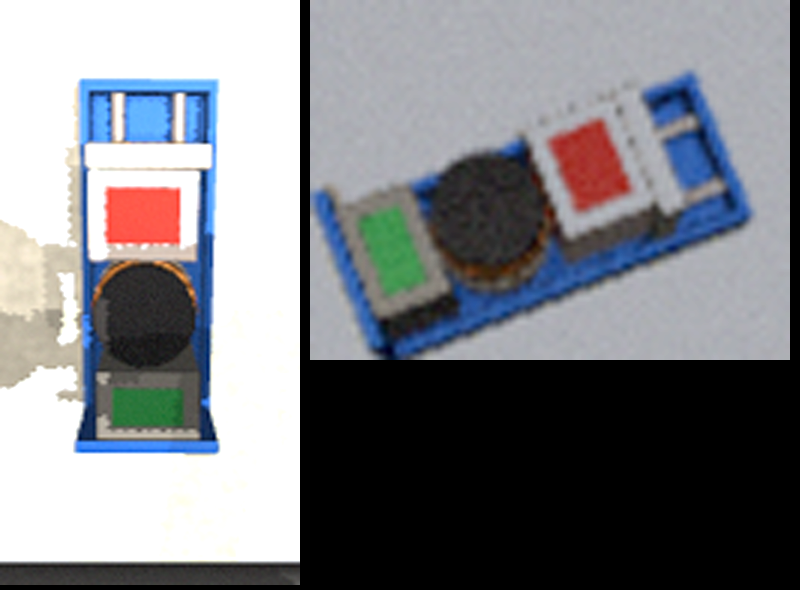

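The row looks tight and square. I'll check top heights and tilt (from depth) and the pusher travel.

```bash
python3 - <<'E'
from h import *
f=np.load("pics/w7.npz");cal=dict(K=f["K"],world_to_cam=f["T"]);K=f["K"];T=f["T"];d=f["d"]
vs,us=np.mgrid[:384,:512];r=np.stack([(us-K[0,2])/K[0,0],-(vs-K[1,2])/K[1,1],-np.ones_like(us)],-1)*d[...,None]
W=(r-T[:3,3])@T[:3,:3]
for n,(x0,y0,x1,y1) in dict(pusher=(88,147,208,164),cart=(95,178,192,245),jar=(125,285,170,345),cass=(103,380,194,432)).items():
    w=W[60+y0//3:60+y1//3,205+x0//3:205+x1//3].reshape(-1,3);b=np.c_[(w[:,:2]-O)@U,(w[:,:2]-O)@V,w[:,2]]
    g=np.linalg.lstsq(np.c_[b[:,:2],np.ones(len(b))],b[:,2],rcond=None)[0]
    print(n,b.mean(0).round(1),"std z",b[:,2].std().round(2),"slope",g[:2].round(3))
for n,u,v in[("pushB",148,145),("pushF",148,168),("cartL",88,215),("cartR",199,215),("cartFar",145,170),("cartNear",145,249),("jarL",92,312),("jarR",196,312),("cassL",97,400),("cassR",200,400)]:print(n,box(ray(cal,205+u/3,60+v/3,86)))
E
```

```text
pusher [  0.6 -47.4  89.3] std z 34.93 slope [-8.000e-03  8.381e+00]
cart [  2.4 -26.2  86.8] std z 13.03 slope [-0.008 -0.111]
jar [ 1.2 15.4 89.4] std z 34.93 slope [-0.043 -2.376]
cass [ 0.6 53.5 88.2] std z 26.07 slope [-0.002 -1.923]
pushB [ -0.4 -50.5  86. ]
pushF [ -0.4 -41.8  86. ]
cartL [ 23.5 -23.7  86. ]
cartR [-20.8 -23.7  86. ]
cartFar [  0.8 -41.   86. ]
cartNear [  0.8 -10.3  86. ]
jarL [22.6 15.2 86. ]
jarR [-20.1  15.2  86. ]
cassL [21.1 52.6 86. ]
cassR [-22.4  52.6  86. ]
```

```bash
python3 - <<'E'
from h import *
f=np.load("pics/w7.npz");K=f["K"];T=f["T"];d=f["d"]
vs,us=np.mgrid[:384,:512];r=np.stack([(us-K[0,2])/K[0,0],-(vs-K[1,2])/K[1,1],-np.ones_like(us)],-1)*d[...,None]
W=(r-T[:3,3])@T[:3,:3]
for n,(x0,y0,x1,y1) in dict(pusher=(88,147,208,164),cart=(95,178,192,245),jar=(125,285,170,345),cass=(103,380,194,432)).items():
    w=W[60+y0//3:60+y1//3,205+x0//3:205+x1//3].reshape(-1,3);b=np.c_[(w[:,:2]-O)@U,(w[:,:2]-O)@V,w[:,2]]
    b=b[abs(b[:,2]-86)<8]
    g=np.linalg.lstsq(np.c_[b[:,:2],np.ones(len(b))],b[:,2],rcond=None)[0]
    print(n,len(b),b.mean(0).round(1),"std z",b[:,2].std().round(2),"slope",g[:2].round(3))
E
```

```text
pusher 198 [  0.6 -47.5  85.8] std z 0.68 slope [-0.001 -0.041]
cart 725 [  2.4 -26.2  86.3] std z 0.82 slope [-0.001  0.012]
jar 297 [ 1.2 15.9 85.8] std z 0.71 slope [ 0.002 -0.002]
cass 537 [ 0.6 54.1 86.2] std z 0.86 slope [0.001 0.005]
```

All tops are at 86 ± 0.5 mm and level, and the pusher is at about 10 mm.

```bash
python3 -c "
from plant import *
print(close_job())"
```

```text
the job is handed in; nothing more can be done
None
```

I packed the cassette, jar and cartridge upright in one tight row and handed the job in at about 42 s. The last look showed all three tops level at 86 mm and the pusher about 10 mm back; the judge's verdict was not shown.

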